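Roll a pipe stub into the V-block

ROBOT

A 6-joint arm with a two-finger parallel gripper is mounted at the origin on the work surface. World frame = base frame: x ahead of the robot, y to its left, z up, the work surface at z = 0. Lengths are in mm, angles in rad, forces in N, time in s.
With the tool pointing down it reaches from about 325 to 850 mm from the base axis. Payload 4.4 kg.
Tool frame: the origin (TCP) lies on the centre line of the jaws, within the pads' length; the fingertips stand 8 mm ahead of it and the grasp point (between the pads) lies 11 mm behind it; z points along the fingers, y is the line along which they close (so a half turn about z gives the same grasp; the last joint's range is limited). The gripper opens to 94 mm and grips with 3 to 60 N. Pads are 16 mm wide; open, the fingers measure 119 mm over their backs; the gripper's body (75 mm by 177 mm) begins 78 mm behind the grasp point.
Start: joints at [-1.288, 0.207, 1.542, -0, 1.393, -0.15], TCP at [241.673, -521.748, 213.447] pointing down, gripper open.
Joint ranges: [-2.73, 2.73], [-0.86, 2.22], [0.23, 2.46], [-1.11, 4.25], [0.08, 2.63], [-2.82, 2.82]. Speed limits (rad/s): [2.79, 2.79, 3.14, 3.14, 3.14, 3.14].

INTERFACE

Orientations are given as a unit quaternion [x, y, z, w].
In Python, from workcell import observe, get_image, camera_model, hand_in, spot_in, spot_point gives the robot as it stands.
- The arm moves only by the tool drive_tool, never from a script. Its argument "commands" is one flat list of numbers, 7 for each row, row after row: the gripper's target within -1 to 1 (shut at 1, half-way at 0, fully open at -1), then the shift along the world's x, y, z scaled (see below), then the turn, a rotation vector about the world's x, y, z scaled (see below). A call has 1 to 10 rows; each row shifts and turns the commanded pose from where the row before left it; what a row does not reach is not made up. The controller multiplies each number of a shift by 0.3 m and each number of a turn by 90 degrees. A row lasts 1/10 s, in which the tool goes at most 50 mm and 8.59 degrees, less where a joint would pass 70% of its speed; a pose out of reach is approached as far as the arm can. A call with a number of a shift or a turn outside -1 to 1 is refused whole. A call with a gripper value outside its range is refused whole. The fingers move at their own pace and stop on an object; "grip_force" is the grip in N (left out, the last holds). Time passes only in rows, so rows that do not move let the fingers close. It gives the time, the measured TCP pose, the force, the opening and the grip force at its end, in the units of the state.
- observe(): the state, without advancing time (a new reading comes with each control period).
- get_image(name): name is "scene" or "top"; returns the picture (480x640x3 uint8, blue, green, red); there is no depth.
- camera_model(name): a dict with "camera_matrix" (3x3 intrinsics, pixels), "k1" (the pictures are not rectified: a ray, as slopes to the right and down, at radius r is drawn at 1 + k1 r^2 times it, then the intrinsics apply), "origin" and "orientation" of the camera in the world. Camera axes: x right, y down, z forward; pixel columns grow to the right and rows downward; lengths in mm; the calibration is good to about 2 mm. A picture is of the moment at which its call begins. camera_model takes no time and is no camera call.
- hand_in(): hands the job in; it is judged then, once.
Trained networks look in the newest picture that a camera, given by its name, has taken for a name from the list of things; names that differ only in an ending like _2 or _b are one class to them, and where a whole thing is asked for, a point or a joint stands for the part that bears it (a point fixed in the world has none). Each returns a list of dicts, best first, with "confidence" (0 to 1); they miss things now and then, are a little off and sometimes report something else, mostly with a low value. They report only what shows in the picture. A call takes as long as a camera call. They do not tell look-alikes from the thing itself.
- spot_in(label, camera): "at" ([column, row] in pixels, amid what is visible of it).
- spot_point(label, camera): "at" ([column, row] in pixels: a listed point, or the origin of a listed thing).
The state is a dict: "time": time; "joints": joint angles; "joint_vel": joint speeds; "tau": joint torques, N m; "eef_pos": TCP position; "orientation": TCP orientation; "contact_force": force on the tool from outside, world axes, zero at the start; "torque": the same for the moment, N m; "grip_width": finger opening in mm; "gripper_force": force on a finger pad.
Only numpy, scipy, OpenCV 4.12 (cv2) and the standard library are available. Lean on these libraries where they do the work, as an engineer would, in place of code of your own. Each camera call takes 0.05 s, during which the arm holds its last target. There are 200 camera calls.

TASK

Roll the steel pipe stub along the bench into the groove of the V-block by pushing its side with the fingertips, so that it comes to rest down in the groove and sticks out past both ends of the block. Do not grip or lift the pipe, do not carry it there or drag it there without rolling, leave the hammer, the tub and the square bar alone, and draw the hand clear at the end.

Things in the scene. Friction and masses are not known exactly. Their poses are not given: they have to be found in the camera images.
- pipe_center (a point): Centre of the loose steel pipe stub, a smooth round tube 36 mm across, 170 mm long, 0.35 to 0.65 kg, lying on its side. Its length is along y; x and z turn as it rolls. Push it at or below mid-height (a high push wedges it on the ramp). Runs back down the ramp if let go. Starts 120 to 170 mm from the groove on its -x side, up to 0.2 rad out of line with it, up to 15 mm off its middle.
- vblock: Low V-block of smooth oiled steel fixed to the bench, 90 mm long in y, along which its groove runs. Origin: bottom line of the groove, mid-length, at bench height. The pipe enters moving along +x, over the crest. Groove faces slope 30 degrees: from the crest down to x = 0, z = 0, then up to 20 mm high at x = 35 mm. Behind, a 30 mm high back from x = 35 to 57 mm.
- crest (a point): Crest between ramp and groove, at mid-length: 7 mm above the bench, at x = -12 mm of the V-block. The ramp climbs evenly to it from bench level at x = -52 mm. Axes as the V-block.
- groove (a point): Where the pipe's centre lies when it rests in the groove: 20.8 mm above the V-block's origin, at its mid-length; axes as the V-block.
- hammer: Bystander: a hammer with a 260 mm handle lying flat on the bench to the V-block's +y side. Origin under its middle, x along the handle towards the head.
- tub: Bystander: an open blue plastic tub, 90 mm across and 80 mm high, standing to the V-block's -y side. Origin at the centre of its foot.
- flat: Bystander: a dark square steel bar, 160 x 30 x 30 mm, lying to the V-block's -y side, nearer the robot than the tub. Origin at the centre of its underside, x along its length.
Things that resemble listed ones, but are neither listed nor needed, are in the scene too. Leave any orange, purple or red look-alike of the part that bears pipe_center alone.

How it is judged (in metres and radians):
On the way:
1. the pipe has rolled about its own length axis by at least a quarter turn, on its way to the groove (angle between pipe_center's own z axis and vertical above 1.5 rad and x of pipe_center in the frame of vblock below -0.015 m), for 0.02 s.
At the end, for the whole second after the job is handed in: The pipe lies still in the groove: its centre within 4 mm across and 3 mm in height of the seated place, in line with the groove within 0.06 rad, and sticking out past both ends of the block (its middle within 40 mm of the block's middle) (x of pipe_center in the frame of groove between -0.004 and 0.004 m and y of pipe_center in the frame of groove between -0.04 and 0.04 m and z of pipe_center in the frame of groove between -0.003 and 0.003 m and angle between the y axis of pipe_center and the y axis of vblock, either way round below 0.06 rad and linear speed of pipe below 0.02 m/s); the robot touches nothing.
It fails at once if the pipe is lifted (its centre over 34 mm above the bench, or over 28 mm before it has passed the crest) (height (world z) of pipe_center above 0.034 m or (height (world z) of pipe_center above 0.028 m and x of pipe_center in the frame of vblock below -0.012 m)).
It fails at once if the hammer is moved by more than 20 mm (distance of hammer from where it was at the start of the episode above 0.02 m).
It fails at once if the tub is moved by more than 20 mm (distance of tub from where it was at the start of the episode above 0.02 m).
It fails at once if the square bar is moved by more than 20 mm (distance of flat from where it was at the start of the episode above 0.02 m).
It also fails if it takes over 42 s, if anything falls off the work surface, if the arm or the gripper's body presses on something with over 40 N, if the wrist force passes 120 N, or if a joint passes its speed limit or range.

## Working session

There is one attempt and no reset: what is moved stays moved. The work goes in short steps, Python scripts to look and compute and a tool call to move; the robot and the scene stay as the last step left them, time stands still between calls to the robot, and variables do not carry over. Pictures are saved under pics/ and viewed, at most 10 in all, crops included, and the job is handed in when it is done.

Besides the shell and the picture viewer there is one more tool, called after ">>>" in YAML: its name, and indented under it one key for each argument. drive_tool: Moves the arm, as the interface text tells. Shifts and turns lie within -1 to 1; 1 stands for 0.3 m of shift or 90 degrees of turn. Its arguments: {"type":"object","properties":{"commands":{"type":"array","items":{"type":"number"}},"grip_force":{"type":"number"}},"required":["commands"]}

```bash
mkdir -p pics
cat > h.py <<'E'
import numpy as np, cv2
from scipy.spatial.transform import Rotation as R
from workcell import *
def ray(cam,px):
    m=camera_model(cam);K=np.array(m["camera_matrix"],float)
    d=np.linalg.inv(K)@[px[0],px[1],1.];d=d[:2]
    u=d.copy()
    for _ in range(20): u=d/(1+m["k1"]*(u@u))
    o=m["orientation"]; Rm=R.from_quat(o).as_matrix() if np.size(o)==4 else np.array(o)
    return np.array(m["origin"],float),Rm@[u[0],u[1],1]
def at(cam,px,z):
    o,d=ray(cam,px); return (o+d*(z-o[2])/d[2])[:2].round(1)
E
python3 - <<'E'
from h import *
a=get_image("top");cv2.imwrite("pics/t1.png",a)
for l,z in [("pipe_center",18),("vblock",0),("crest",7),("groove",20.8),("hammer",0),("tub",0),("flat",0)]:
    for d in spot_point(l,"top")[:4]: print(l,np.round(d["at"],1),round(d["confidence"],2),at("top",d["at"],z))
print(camera_model("top"))
b=get_image("scene");cv2.imwrite("pics/s1.png",b);print(observe()["time"])
E
```

```text
pipe_center [326.3 286.8] 0.89 [428.2  11.9]
pipe_center [214.9 371.5] 0.77 [264.6 236.2]
pipe_center [303.2 126.7] 0.71 [779.9  55.6]
pipe_center [409.8 149.5] 0.62 [ 721.5 -175.2]
vblock [310.3 217. ] 0.69 [579.8  43.3]
crest [312.7 222.6] 0.66 [565.7  38.1]
groove [310.8 217.1] 0.81 [574.5  41.5]
hammer [190.2 252.9] 0.92 [507.  299.8]
tub [427.5 244.4] 0.86 [ 514.9 -204.2]
flat [435.4 331.2] 0.94 [ 334.4 -209.2]
flat [188.  252.7] 0.27 [507.5 304.5]
{'camera_matrix': array([[438.11059255,   0.        , 323.2391197 ],
       [  0.        , 438.11059255, 239.28427711],
       [  0.        ,   0.        ,   1.        ]]), 'k1': -0.03255845352406691, 'origin': array([354.5989688 ,   9.77836893, 914.17720105]), 'orientation': array([-0.6968658 ,  0.7108841 , -0.06388811,  0.07028632])}
0.45
```

View pics/t1.png

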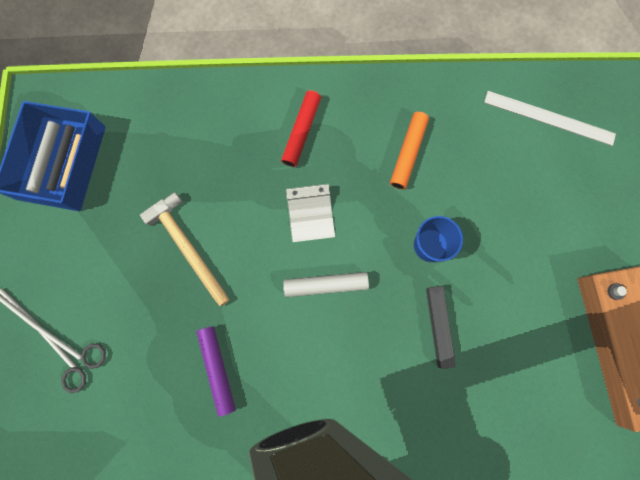

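View pics/s1.png

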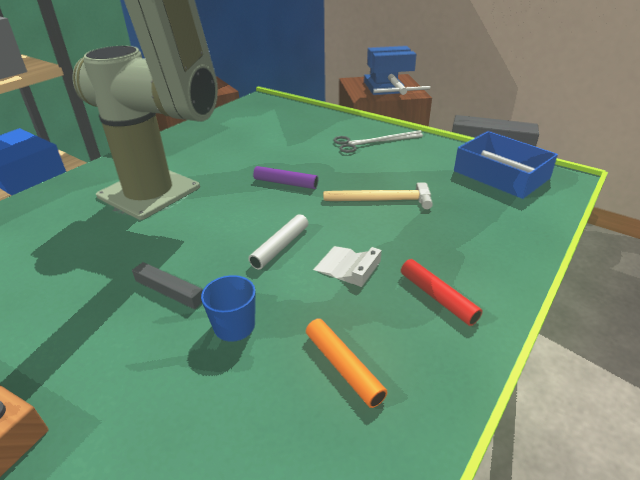

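The pipe is the grey tube at (326,286), with ends near (285,288) and (369,281). The V-block is at (311,214), with its ramp foot from (292,241) to (334,238). I'll measure both axes on an enlarged crop.

Run:
```python
from h import *
a=cv2.imread("pics/t1.png")
c=cv2.resize(a[175:305,265:390],None,fx=4.6,fy=4.6,interpolation=cv2.INTER_CUBIC);cv2.imwrite("pics/c1.png",c)
hsv=cv2.cvtColor(a,cv2.COLOR_BGR2HSV)
m=((hsv[...,1]<60)&(hsv[...,2]>90)).astype(np.uint8)
m[:175]=0;m[305:]=0;m[:,:265]=0;m[:,390:]=0
n,l,s,ce=cv2.connectedComponentsWithStats(m)
for i in range(1,n):
    if s[i,4]>200:
        r=cv2.minAreaRect(np.argwhere(l==i)[:,::-1].astype(np.float32));b=cv2.boxPoints(r)
        print(s[i],r,[ (p.round(1).tolist(),at("top",p,18 if s[i,1]>255 else 0).tolist()) for p in b])
```

```text
[ 286  184   49   58 2383] ((310.13214111328125, 212.5900421142578), (54.38977813720703, 44.40227508544922), 83.0887680053711) [([284.79998779296875, 188.3000030517578], [645.4, 97.9]), ([328.8999938964844, 182.89999389648438], [655.4, 1.7]), ([335.3999938964844, 236.89999389648438], [535.1, -9.6]), ([291.3999938964844, 242.3000030517578], [525.5, 84.2])]
[ 283  272   87   25 1552] ((325.62249755859375, 284.0359802246094), (18.203346252441406, 86.18146514892578), 84.5596694946289) [([281.8999938964844, 279.1000061035156], [445.8, 102.7]), ([367.70001220703125, 270.8999938964844], [459.1, -73.7]), ([369.3999938964844, 289.0], [421.9, -75.8]), ([283.6000061035156, 297.20001220703125], [408.8, 99.2])]
```

View pics/c1.png

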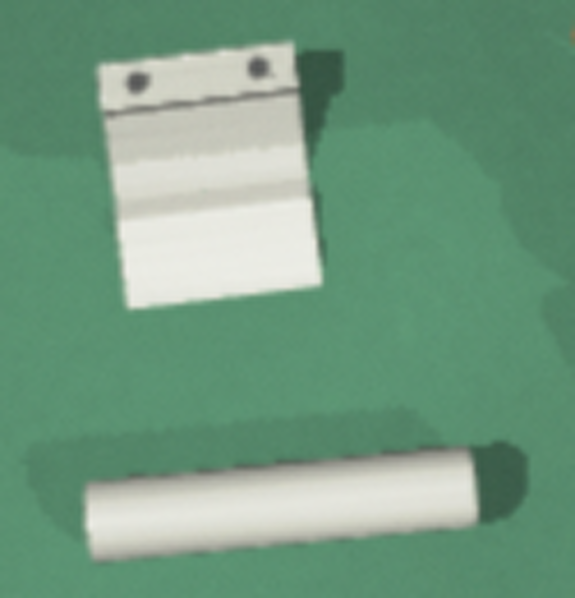

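Run:
```python
from h import *
f=lambda p,z:at("top",(265+(p[0]+.5)/4.6-.5,175+(p[1]+.5)/4.6-.5),z)
fl,fr=f((127,309),0),f((323,285),0)
cl,cr=f((120,219),7),f((311,195),7)
bl,br=f((98,65),30),f((293,42),30)
gl,gr=f((118,193),0),f((308,168),0)
for n,(l,r) in dict(foot=(fl,fr),crest=(cl,cr),bot=(gl,gr),back=(bl,br)).items():
    d=l-r; print(n,l,r,(l+r)/2,np.hypot(*d),"yaw",-np.arctan2(d[0],d[1]))
p=[f(q,18) for q in ((85,482),(470,448),(92,560),(478,525))]
print(p); c=sum(p)/4;print("pipe",c)
for a,b in((0,1),(2,3)):
    d=p[a]-p[b];print(np.hypot(*d),-np.arctan2(d[0],d[1]))
print(R.from_quat(observe()["orientation"]).as_matrix().round(3))
```

```text
foot [526.5  82.4] [535.9  -8.3] [531.2   37.05] 91.18579933301018 yaw 0.10326968450317942
crest [567.6  84.9] [577.1  -3.7] [572.35  40.6 ] 89.10785599485604 yaw 0.10681537615193581
bot [581.7  86.3] [591.8  -2.7] [586.75  41.8 ] 89.57125655030188 yaw 0.11299971473168516
back [634.7  92.7] [643.7   3.3] [639.2  48. ] 89.85187811058822 yaw 0.10033310422062025
[array([445.1, 100.2]), array([456.8, -71.8]), array([410.4,  97.1]), array([422.5, -74.1])]
pipe [433.7   12.85]
172.39747677967912 0.06791862790064046
171.6270666299462 0.07056023589866611
[[ 0.907  0.42  -0.   ]
 [ 0.42  -0.907  0.   ]
 [-0.    -0.    -1.   ]]
```

>>> drive_tool:
  commands: [-1, 0.03, 0.127, 0, 0, 0, -0.0232, -1, 0.03, 0.127, 0, 0, 0, -0.0232, -1, 0.03, 0.127, 0, 0, 0, -0.0232, -1, 0.03, 0.127, 0, 0, 0, -0.0232, -1, 0.03, 0.127, 0, 0, 0, -0.0232, -1, 0.03, 0.127, 0, 0, 0, -0.0232, -1, 0.03, 0.127, 0, 0, 0, -0.0232, -1, 0.03, 0.127, 0, 0, 0, -0.0232, -1, 0.03, 0.127, 0, 0, 0, -0.0232, -1, 0.03, 0.127, 0, 0, 0, -0.0232]

```text
time: 1.45
eef_pos: [331.8, -139.3, 213.8]
orientation: [0.999, 0.034, 0.001, 0.0]
contact_force: [0.5, 0.2, -0.1]
grip_width: 94.0
gripper_force: 0.0
```

>>> drive_tool:
  commands: [-1, 0.02, 0.127, 0, 0.0016, -0.0222, 0, -1, 0.02, 0.127, 0, 0.0016, -0.0222, 0, -1, 0.02, 0.127, 0, 0.0016, -0.0222, 0, -1, 0.02, 0.127, 0, 0.0016, -0.0222, 0, -1, 0.02, 0, -0.05, 0.0016, -0.0222, 0, -1, 0, 0, -0.05, 0, 0, 0]

```text
time: 2.05
eef_pos: [361.9, 13.2, 183.8]
orientation: [0.995, 0.037, 0.089, -0.003]
contact_force: [0.1, -0.2, 0.1]
grip_width: 94.1
gripper_force: 0.0
```

Run:
```python
from h import *
o=observe();print(o["time"],o["eef_pos"],o["grip_width"],o["joints"]);print(R.from_quat(o["orientation"]).as_matrix().round(3))
```

```text
2.05 [361.92750096  13.15965059 183.77727935] 94.05853312408047 [-0.25881445 -0.41146842  2.17357694  0.0613162   1.21160494  1.22154795]
[[ 0.982  0.074  0.177]
 [ 0.073 -0.997  0.013]
 [ 0.177  0.    -0.984]]
```

>>> drive_tool:
  commands: [-1, 0, 0, -0.08, 0, 0, 0, -1, 0, 0, -0.08, 0, 0, 0, -1, 0, 0, -0.08, 0, 0, 0, -1, 0, 0, -0.08, 0, 0, 0, -1, 0, 0, -0.08, 0, 0, 0, -1, 0, 0, -0.08, 0, 0, 0, -1, 0, 0, -0.06, 0, 0, 0, -1, 0, 0, -0.026, 0, 0, 0, -1, 0, 0, 0, 0, 0, 0]

```text
time: 2.95
eef_pos: [360.8, 11.9, 12.9]
orientation: [0.996, 0.034, 0.086, -0.004]
contact_force: [0.4, 0.3, -0.8]
grip_width: 93.8
gripper_force: 0.0
```

Run:
```python
from h import *
o=observe();print(o["time"],o["eef_pos"],o["grip_width"],o["joints"]);print(R.from_quat(o["orientation"]).as_matrix().round(3))
cv2.imwrite("pics/s2.png",get_image("scene"))
```

```text
2.95 [360.79853029  11.88158812  12.91332685] 93.79715287522266 [-0.2630733  -0.0632976   2.33774743  0.0882646   0.70625742  1.17590925]
[[ 0.983  0.069  0.171]
 [ 0.068 -0.998  0.013]
 [ 0.172 -0.001 -0.985]]
```

View pics/s2.png

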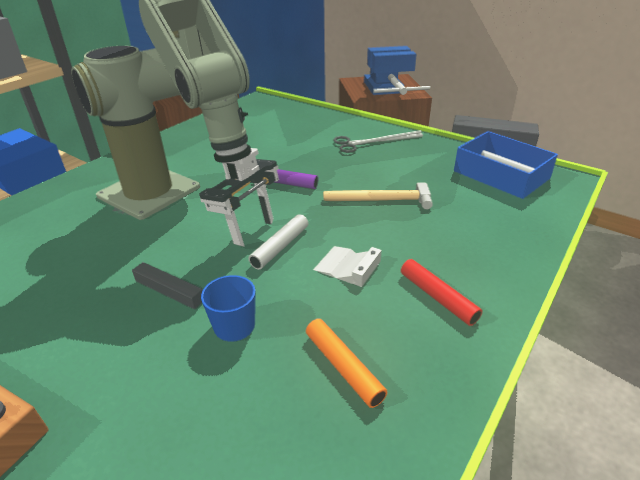

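>>> drive_tool:
  commands: [-1, 0.04, 0.003, 0.004, 0, 0, 0, -1, 0.04, 0.003, 0, 0, 0, 0, -1, 0.03, 0.002, 0, 0, 0, 0, -1, 0.01, 0.001, 0, 0, 0, 0, -1, 0.01, 0.001, 0, 0, 0, 0, -1, 0.01, 0.001, 0, 0, 0, 0.002, -1, 0.01, 0.001, 0, 0, 0, 0.002, -1, 0.01, 0.001, 0, 0, 0, 0.002, -1, 0.01, 0.001, 0, 0, 0, 0.002, -1, 0.01, 0.001, 0, 0, 0, 0.002]

```text
time: 4.0
eef_pos: [415.8, 16.2, 14.8]
orientation: [0.995, 0.042, 0.087, -0.004]
contact_force: [-0.6, -0.8, 0.1]
grip_width: 93.9
gripper_force: 0.1
```

>>> drive_tool:
  commands: [-1, 0.01, 0.001, 0, 0, 0, 0.002, -1, 0.01, 0.001, 0, 0, 0, 0.002, -1, 0.01, 0.001, 0, 0, 0, 0.002, -1, 0.01, 0.001, 0, 0, 0, 0.002, -1, 0.01, 0.001, 0, 0, 0, 0.002, -1, 0.01, 0.001, 0, 0, 0, 0.002, -1, 0.01, 0.001, 0, 0, 0, 0.002, -1, 0.01, 0.001, 0, 0, 0, 0, -1, 0.01, 0.001, 0, 0, 0, 0, -1, 0.01, 0.001, 0, 0, 0, 0]

```text
time: 5.0
eef_pos: [445.9, 19.2, 14.8]
orientation: [0.995, 0.053, 0.087, -0.005]
contact_force: [-0.3, -1.0, 0.1]
grip_width: 93.6
gripper_force: 0.1
```

```bash
cat > look.py <<'E'
from h import *
import sys
o=observe();M=R.from_quat(o["orientation"]).as_matrix()
print(o["time"],o["eef_pos"].round(1),"yaw",np.arctan2(M[1,0],M[0,0]).round(3),M[:,2].round(3))
a=get_image("top")
for d in spot_point("pipe_center","top")[:4]: print(np.round(d["at"],1),round(d["confidence"],2),at("top",d["at"],18))
c=cv2.resize(a[175:305,265:390],None,fx=4.6,fy=4.6,interpolation=cv2.INTER_CUBIC);cv2.imwrite("pics/%s.png"%sys.argv[1],c)
E
python3 look.py c2
```

```text
5.0 [445.9  19.2  14.8] yaw 0.107 [ 0.173  0.019 -0.985]
[298.9 127.3] 0.87 [778.7  65. ]
[214.3 365.7] 0.76 [275.8 237.6]
[324.1 268.7] 0.68 [465.4  15.7]
[411.6 147.9] 0.57 [ 725.1 -179.4]
```

View pics/c2.png

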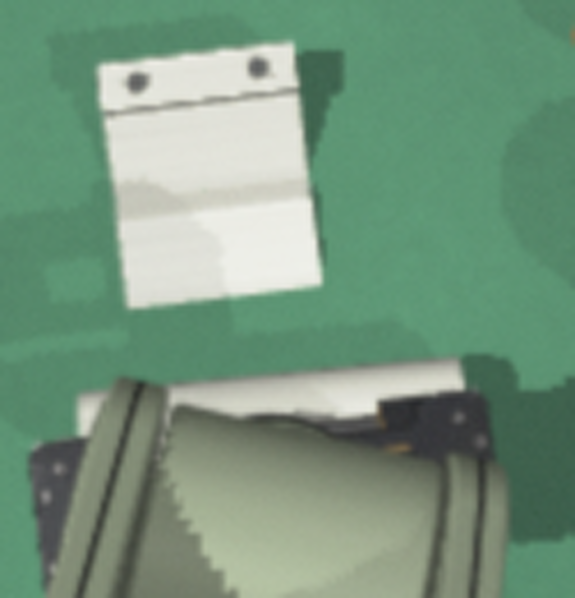

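>>> drive_tool:
  commands: [-1, 0.01, 0.001, 0, 0, 0, 0, -1, 0.01, 0.001, 0, 0, 0, 0, -1, 0.01, 0.001, 0, 0, 0, 0, -1, 0.01, 0.001, 0, 0, 0, 0, -1, 0.01, 0.001, 0, 0, 0, 0, -1, 0.01, 0.001, 0, 0, 0, 0, -1, 0.01, 0.001, 0, 0, 0, 0, -1, 0.01, 0.001, 0, 0, 0, 0, -1, 0.01, 0.001, 0, 0, 0, 0, -1, 0.01, 0.001, 0, 0, 0, 0]

```text
time: 6.1
eef_pos: [475.9, 22.2, 14.8]
orientation: [0.995, 0.053, 0.087, -0.005]
contact_force: [-1.1, 0.5, 1.2]
grip_width: 93.8
gripper_force: 0.1
```

>>> drive_tool:
  commands: [-1, 0.01, 0.001, 0, 0, 0, 0, -1, 0.01, 0.001, 0, 0, 0, 0, -1, 0.01, 0.001, 0, 0, 0, 0, -1, 0.01, 0.001, 0, 0, 0, 0, -1, 0.01, 0.001, 0, 0, 0, 0, -1, 0.01, 0.001, 0, 0, 0, 0, -1, 0.01, 0.001, 0, 0, 0, 0, -1, 0.01, 0.001, 0, 0, 0, 0, -1, 0.01, 0.001, 0, 0, 0, 0, -1, 0.01, 0.001, 0, 0, 0, 0]

```text
time: 7.1
eef_pos: [505.5, 25.2, 14.6]
orientation: [0.995, 0.053, 0.087, -0.005]
contact_force: [-2.1, 0.9, 0.6]
grip_width: 94.2
gripper_force: 0.6
```

```bash
python3 look.py c3
```

```text
7.1 [505.5  25.2  14.6] yaw 0.107 [ 0.172  0.019 -0.985]
[298.2 126.1] 0.95 [781.6  66.5]
[411.3 151.5] 0.59 [ 716.8 -178.2]
[213.9 370.2] 0.56 [267.1 238.2]
```

View pics/c3.png

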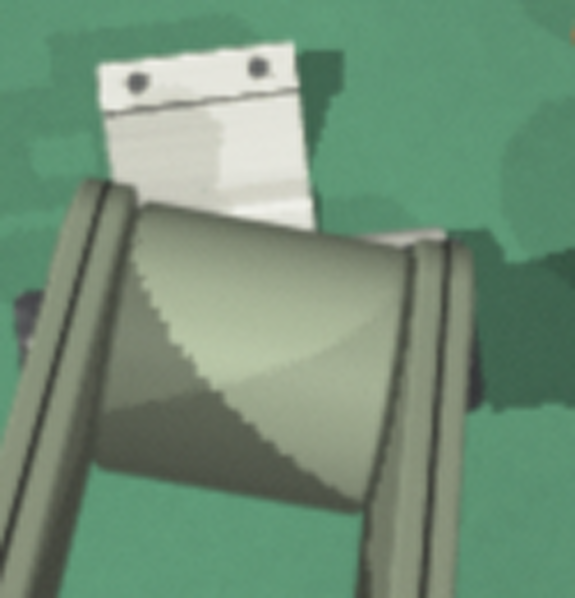

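>>> drive_tool:
  commands: [-1, 0.01, 0.001, 0.001, 0, 0, 0, -1, 0.01, 0.001, 0.001, 0, 0, 0, -1, 0.01, 0.001, 0.001, 0, 0, 0, -1, 0.01, 0.001, 0.001, 0, 0, 0, -1, 0.01, 0.001, 0.001, 0, 0, 0, -1, 0.01, 0.001, 0.001, 0, 0, 0, -1, 0.01, 0.001, 0.001, 0, 0, 0, -1, 0.01, 0.001, 0.001, 0, 0, 0, -1, 0.01, 0.001, 0.001, 0, 0, 0, -1, 0.01, 0.001, 0.001, 0, 0, 0]

```text
time: 8.2
eef_pos: [535.9, 28.2, 17.9]
orientation: [0.995, 0.053, 0.087, -0.005]
contact_force: [-3.4, -1.0, 1.4]
grip_width: 94.3
gripper_force: 1.2
```

>>> drive_tool:
  commands: [-1, 0.01, 0.001, 0.001, 0, 0, 0, -1, 0.01, 0.001, 0.001, 0, 0, 0, -1, 0.01, 0.001, 0.001, 0, 0, 0, -1, 0.008, 0.001, 0, 0, 0, 0, -1, 0.008, 0.001, 0, 0, 0, 0]

```text
time: 8.7
eef_pos: [550.9, 29.6, 19.3]
orientation: [0.995, 0.053, 0.088, -0.005]
contact_force: [-0.6, -0.1, 0.2]
grip_width: 94.1
gripper_force: 0.0
```

```bash
python3 look.py c4
python3 - <<'E'
from h import *
a=get_image("scene")[200:330,220:420];cv2.imwrite("pics/s3.png",cv2.resize(a,None,fx=4,fy=4,interpolation=cv2.INTER_CUBIC))
E
```

```text
8.7 [550.9  29.6  19.3] yaw 0.107 [ 0.175  0.019 -0.984]
[412.9 149.9] 0.9 [ 720.4 -181.9]
[299.3 127.7] 0.89 [777.8  64.2]
[215.  370.4] 0.7 [266.7 236. ]
```

View pics/s3.png

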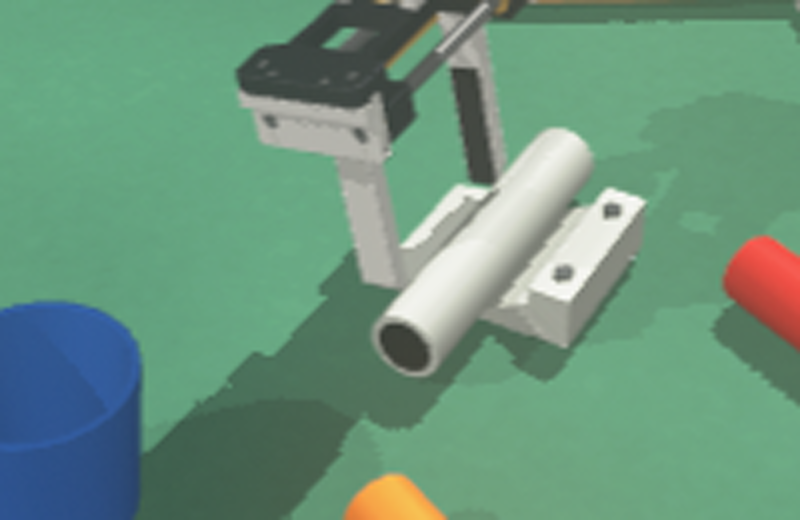

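The pipe has dropped into the groove: the push force is gone and both pipe ends stick out past the block. Next I back the hand off, raise it and check.

>>> drive_tool:
  commands: [-1, -0.02, -0.002, 0, 0, 0, 0, -1, -0.04, -0.004, 0, 0, 0, 0, -1, -0.06, -0.006, 0.01, 0, 0, 0, -1, -0.08, -0.008, 0.04, 0, 0, 0, -1, -0.1, -0.01, 0.08, 0, 0, 0, -1, -0.1, -0.01, 0.1, 0, 0, 0, -1, -0.1, -0.01, 0.1, 0, 0, 0, -1, -0.1, 0, 0.1, 0, 0, 0, -1, 0, 0, 0.1, 0, 0, 0, -1, 0, 0, 0, 0, 0, 0]

```text
time: 9.85
eef_pos: [371.3, 14.0, 181.8]
orientation: [0.994, 0.053, 0.092, -0.003]
contact_force: [-0.1, -0.4, 0.5]
grip_width: 94.1
gripper_force: 0.0
```

```bash
sed -i 's/18))$/20.8))/' look.py; python3 look.py c5
```

```text
9.85 [371.3  14.  181.8] yaw 0.107 [ 0.183  0.017 -0.983]
[412.  149.8] 0.98 [ 719.5 -179.4]
[316.2 214.6] 0.96 [579.6  30. ]
[300.7 126. ] 0.96 [780.4  60.9]
[216.3 371.2] 0.59 [265.4 232.7]
```

View pics/c5.png

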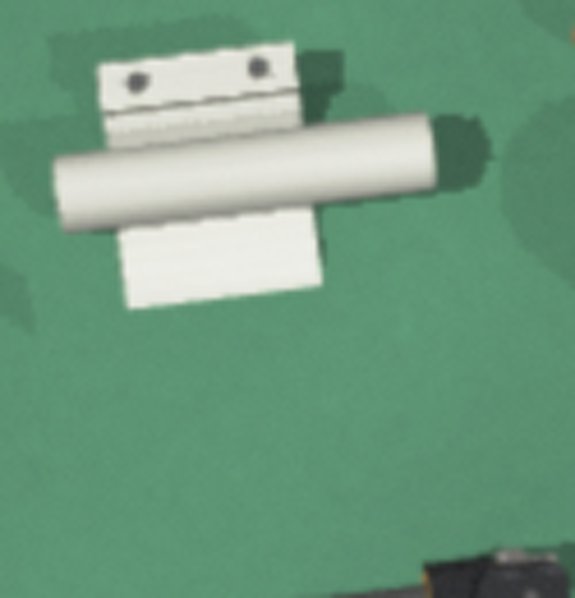

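The pipe lies in line with the groove. It sticks out to the left, (55,190) against the block edge at (112,150), and to the right, (432,150) against (305,150), and is about 15 mm off the middle.

```bash
python3 -c "
from workcell import *
print(hand_in())"
```

```text
the job is handed in; nothing more can be done
None
```

I rolled the pipe up the ramp with the fingertips into the V-block groove, where it lies in line and sticks out past both ends, about 15 mm off the middle. The hand is clear and I handed the job in at about 10 s, but the hand-in returned no verdict.

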